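Close a connector cover on the bench press

TASK

Push the press's sliding shuttle all the way in to its stop so that the connector sits under the ram, its cover still standing proud. Then press the broad pedal right down to its stop, hold it there a moment so that the ram drives the cover home, and let it come back up. Leave the narrow pedal and the loose tools, bottle and spare housing alone.

Things in the scene. Friction and masses are not known exactly. Their poses are not given: they have to be found in the camera images.
- press: White C-frame bench press, fixed to the bench but put somewhere else each time, 360 x 160 mm footprint, column and head about 350 mm tall with a tape reel on top. Origin: bench level, 20 mm in front of the middle of the base. Its x axis points from its open front (where the shuttle sticks out) to the column: the shuttle goes in along +x. z is up. The head's front face is at x = -5 mm in this frame and its underside 140 mm above the bench; the ram comes down at x = 50 mm.
- shuttle (a joint): Travel of the aluminium shuttle (250 x 90 x 12 mm plate sliding between two steel guides, top of the plate 46 mm above the bench). 0 = fully out, 0.100 m = fully in against its hard stop; it starts somewhere in the outer third. About 3 N moves it and it stays where it is left.
- push_plate (a point): Centre of the upright aluminium plate at the outer end of the shuttle, by which it is pushed: 60 mm wide (across the travel), 12 mm thick (along the travel), from 46 to 100 mm above the bench; this point is 73 mm above the bench. Axes as the press: +x is the way in. A low gusset (12 mm wide) stands behind it on the inner side; the outer face is free. Fully in, this point is still 135 mm short of the head's front face.
- cover (a joint): Travel of the grey cover (48 x 32 mm) in the white connector housing held in the shuttle's nest: 0 = standing 6 mm proud, 0.006 m = pressed home. Stiff (12 N): only the ram should press it. The ram meets it when the pedal is at about 0.23 rad and has it home (about 0.0058) with the pedal at its stop; it stays down.
- broad_pedal_unit: Base of the broad pedal (the one that works the ram), fixed to the bench; the two pedal units change places and turn from time to time. Grey plate 220 x 134 mm. Origin: bench level, centre of the base. Its x axis points from the pedal's free end (nearer the robot) to the hinge; z is up.
- broad_pedal_hinge (a point): Middle of the broad pedal's hinge axis, 35 mm above the bench, at x = 80 mm in the unit's frame; the hinge axis is the unit's y axis.
- broad_pedal_tread (a point): Centre of the black rubber tread (70 x 104 mm) on top of the broad pedal (steel plate 190 x 110 mm); 150 mm from the hinge along the plate and 9 mm above the plate's middle plane. About 102 mm above the bench at rest, 56 mm at the stop. Axes: at rest those of the unit.
- broad_pedal (a joint): Broad pedal angle: 0 = up (plate rising 0.40 rad towards its free end), 0.32 rad = down on its stop (plate rising 0.08 rad). A spring returns it. Pressed at the tread centre it takes about 5 N to start and 16 N just before the stop while it drives the cover, about 11 N to hold it down; then the stop is hard.
- narrow_pedal_tread (a point): Centre of the rubber tread of the narrow pedal (plate 190 x 46 mm, otherwise alike), which must be left alone. Same heights as the broad one.
- narrow_pedal (a joint): Narrow pedal angle, 0 = up, 0.32 = down. Leave at 0.
- bottle: Loose grey plastic bottle, 60 mm across, 110 mm tall, origin under its centre.
- driver: Loose screwdriver, 170 mm long, lying on the bench.
- housing: Loose spare connector housing, white, 54 x 38 x 18 mm, origin under its centre.
- spanner: Loose spanner, 150 mm long, lying on the bench.

How it is judged:
On the way, in this order (a step that is already met when the one before it is completed fails the run):
1. the shuttle is fully in (within 5 mm of its stop) with the cover still standing proud (value of joint shuttle above 0.095 m and value of joint cover below 0.002 m), for 0.2 s.
2. the broad pedal is down at its stop (within 0.025 rad) with the shuttle in, and the ram has driven the cover home (value of joint broad_pedal above 0.295 rad and value of joint shuttle above 0.095 m and value of joint cover above 0.0035 m), for 0.2 s.
At the end, for the whole second after the job is handed in: The shuttle is within 5 mm of fully in, the cover is pressed home (3.5 mm or more of its 6 mm), and both pedals are back up (within 0.04 rad) (value of joint shuttle above 0.095 m and value of joint cover above 0.0035 m and value of joint each of broad_pedal, narrow_pedal below 0.04 rad); the robot touches nothing.
It fails at once if the narrow pedal is pressed (more than 0.08 rad) (value of joint narrow_pedal above 0.08 rad).
It fails at once if the screwdriver, spanner, bottle or spare housing is shoved more than 30 mm (distance of any of bottle, driver, housing, spanner from where it was at the start of the episode above 0.03 m).
It also fails if it takes over 48 s, if anything falls off the work surface, if the arm or the gripper's body presses on something with over 40 N, if the wrist force passes 120 N, or if a joint passes its speed limit or range.

ROBOT

A 7-joint arm with a two-finger parallel gripper is mounted at the origin on the work surface. World frame = base frame: x ahead of the robot, y to its left, z up, the work surface at z = 0. Lengths are in m, angles in rad, forces in N, time in s.
With the tool pointing down it reaches from about 0.4 to 0.875 m from the base axis. Payload 19.3 kg.
Tool frame: the origin (TCP) lies between the finger pads; the fingertips stand 8 mm ahead of it and the grasp point (between the pads) lies 11 mm behind it; z points along the fingers, y is the direction in which the jaws open and shut (so a half turn about z gives the same grasp; the last joint's range is limited). The gripper opens to 85 mm and grips with 20 to 120 N. Pads are 22 mm wide; open, the fingers measure 114 mm over their backs; the gripper's body (76 mm by 85 mm) begins 54 mm behind the grasp point. The pads swing forward as they close: fully open they stand 13 mm farther back than shut.
Start: joints at [-1.241, 0.521, -0.036, 1.599, 0.021, 1.021, -0.113], TCP at [0.243, 0.576, 0.239] pointing down, gripper open.
Joint ranges: [-2.91, 2.91], [-0.3, 2.13], [-1.5, 1.42], [0.17, 2.43], [-1.26, 4.41], [0.16, 1.93], [-2.52, 2.52]. Speed limits (rad/s): [1.89, 1.89, 2.39, 2.39, 3.01, 3.01, 3.01].

INTERFACE

Orientations are given as [roll, pitch, yaw] about the fixed x, y, z axes, in that order (R = Rz(yaw) Ry(pitch) Rx(roll)).
In Python, from plant import * gives the robot as it stands. The module is installed in compiled form; this text tells all that it offers.
- The arm moves only by the tool jog_arm, never from a script. Its arguments are lists of equal length, an entry for each row: "dp": the shift along the tool's x, y, z scaled (see below), a list of three; "dr": the turn, a rotation vector about the tool's x, y, z scaled (see below), a list of three; "fingers": the opening, from 0 (shut) to 1 (fully open). A call has 1 to 5 rows; each row shifts and turns the pose as measured when the row begins, along the tool's axes as they then stand; what a row does not reach is not made up. The controller multiplies each number of a shift by 5 cm and each number of a turn by 10 degrees. A row lasts 1/8 s, in which the tool goes at most 62.5 mm and 10.7 degrees, less where a joint would pass 70% of its speed; a pose out of reach is approached as far as the arm can. A call with a number of a shift or a turn outside -1 to 1 is refused whole. A call with a gripper value outside its range is refused whole. The fingers move at their own pace and stop on an object; the grip force is fixed at half the most. Time passes only in rows, so rows that do not move let the fingers close. It gives the time, the measured TCP pose, the force and the opening at its end, in the units of the state.
- get_obs(): the state, without advancing time (a new reading comes with each control period).
- grab_frame(name): name is "scene" or "side" or "wrist"; returns a dict with "img" (384x512x3 uint8, red, green, blue), "fx", "fy", "cx", "cy" (pixels), "extrinsics" (4x4, takes a point from camera to world coordinates); the wrist camera has in their place "hand_eye" (4x4, takes a point from camera to tool coordinates, whose origin is the TCP and whose axes are the flange's). Camera axes: x right, y up, looking along -z (the intrinsics and any distortion apply to the point x, -y, -z); pixel columns grow to the right and rows downward; lengths in m; the calibration is good to about 2 mm. A picture is of the moment at which its call begins: read the wrist's pose just before it. There is no depth.
- job_done(): hands the job in, once; it reports no verdict.
The state is a dict: "clock": time; "joint_pos": joint angles; "joint_vel": joint speeds; "joint_efforts": joint torques, N m; "ee_pos": TCP position; "eef_rot": TCP orientation; "contact_force": force on the tool from outside, world axes, zero at the start; "ft_torque": the same for the moment, N m; "grip_width": opening from 0.0 (shut) to 1.0 (fully open).
Only numpy, scipy, OpenCV 4.12 (cv2) and the standard library are available. Lean on these libraries where they do the work, as an engineer would, in place of code of your own. Each camera call takes 0.05 s, during which the arm holds its last target.

## Working session

There is one attempt and no reset: what is moved stays moved. The work goes in short steps, Python scripts to look and compute and a tool call to move; the robot and the scene stay as the last step left them, time stands still between calls to the robot, and variables do not carry over. Pictures are saved under pics/ and viewed, and the job is handed in when it is done.

Besides the shell and the picture viewer there is one more tool, called after "Emit:" as name(argument=value, ...), one argument or row to a line, values as JSON. jog_arm: Moves the arm, as the interface text tells. Shifts and turns lie within -1 to 1; 1 stands for 5 cm of shift or 10 degrees of turn. Its arguments: {"type":"object","properties":{"dp":{"type":"array","items":{"type":"array","items":{"type":"number"}}},"dr":{"type":"array","items":{"type":"array","items":{"type":"number"}}},"fingers":{"type":"array","items":{"type":"number"}}},"required":["dp","dr","fingers"]}

```bash
mkdir -p pics
python3 - <<'E'
from plant import *
import cv2
o=get_obs();print({k:o[k] for k in o})
for n in("scene","side","wrist"):
    f=grab_frame(n);cv2.imwrite(f"pics/{n}0.png",f["img"][:,:,::-1])
    import pickle;pickle.dump(f,open(f"{n}0.pkl","wb"))
    print(n,f["fx"],f["fy"],f["cx"],f["cy"],[k for k in f]);print(f.get("extrinsics",f.get("hand_eye")))
E
```

```text
{'clock': 0.0, 'joint_pos': array([-1.24119185,  0.52203421, -0.03631563,  1.5999829 ,  0.02119606,
        1.02112084, -0.11282786]), 'joint_vel': array([ 0.0004458 ,  0.00104451,  0.00064818, -0.00084116, -0.00037611,
       -0.00023528, -0.0005506 ]), 'joint_efforts': array([ 8.64230751e-04, -9.27112627e+01,  1.97975881e+00, -3.69909346e+01,
        1.78443524e-02,  8.46288021e-03,  5.19958996e-05]), 'ee_pos': array([0.24318571, 0.57539375, 0.23872227]), 'eef_rot': array([-3.14043538e+00,  8.57691301e-05,  2.74173767e+00]), 'contact_force': array([-0.14680434,  0.56418522,  0.39840275]), 'ft_torque': array([-0.05552925, -0.03986291,  0.04753188]), 'grip_width': 1.0039642462186487}
scene 457.43152665696454 457.43152665696454 257.3224727541979 191.37360869405427 ['img', 'fx', 'fy', 'cx', 'cy', 'extrinsics']
[[ 0.33788095 -0.60069533  0.72456993  1.30097745]
 [ 0.94093562  0.2334452  -0.24524173 -0.25409264]
 [-0.02183181  0.76463616  0.64409232  0.75692997]
 [ 0.          0.          0.          1.        ]]
side 347.80325045979714 347.80325045979714 252.17443666369985 191.7879415777826 ['img', 'fx', 'fy', 'cx', 'cy', 'extrinsics']
[[-0.41065466 -0.68141012  0.60584074  1.12563813]
 [ 0.91163078 -0.29438713  0.28681969  0.26588418]
 [-0.01709012  0.67008691  0.74208588  0.80309057]
 [ 0.          0.          0.          1.        ]]
wrist 311.0075708209967 311.0075708209967 261.8892773664895 188.6313146857844 ['img', 'fx', 'fy', 'cx', 'cy', 'hand_eye']
[[ 2.35274935e-06  9.64836430e-01  2.62851030e-01  6.65357828e-02]
 [ 9.99999544e-01 -2.53417833e-04  9.21259500e-04  4.52877248e-04]
 [ 9.55475865e-04  2.62850908e-01 -9.64835990e-01 -1.34440469e-01]
 [ 0.00000000e+00  0.00000000e+00  0.00000000e+00  1.00000000e+00]]
```

View pics/scene0.png

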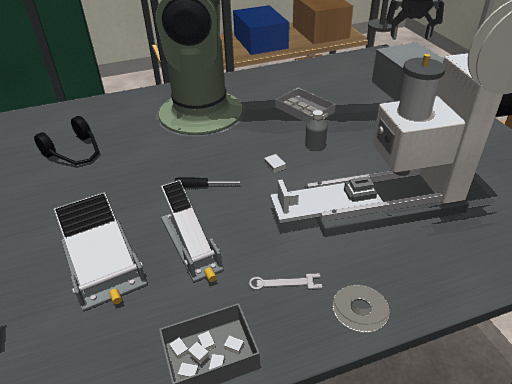

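View pics/side0.png

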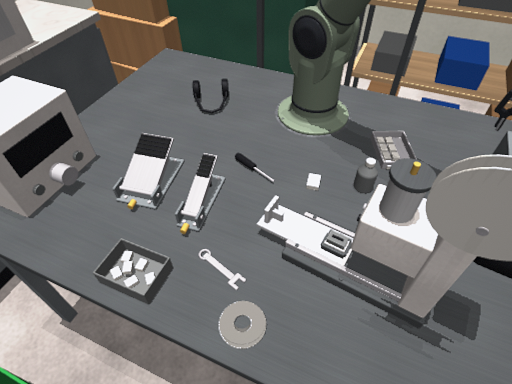

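View pics/wrist0.png

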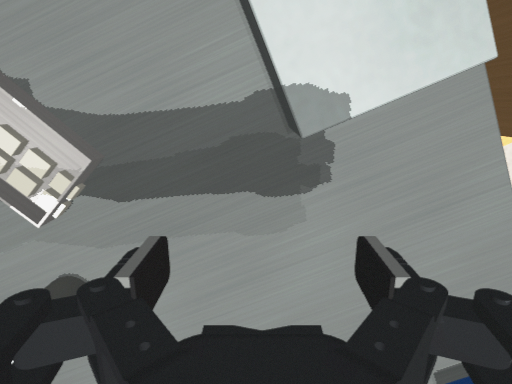

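The scene shows the broad pedal at about (98,245), the narrow pedal at (192,225), the push plate at (287,195) and the press at right, with the column on the +y side. I'll enlarge crops for measuring.

Run:
```python
import pickle,cv2
def crop(n,x0,y0,x1,y1,s,out):
    im=pickle.load(open(n+"0.pkl","rb"))["img"][y0:y1,x0:x1,::-1]
    im=cv2.resize(im,None,fx=s,fy=s,interpolation=cv2.INTER_CUBIC)
    for x in range(x0,x1,10):cv2.putText(im,str(x),((x-x0)*s,8),0,.3,(0,0,255),1);cv2.line(im,((x-x0)*s,0),((x-x0)*s,4),(0,0,255),1)
    for y in range(y0,y1,10):cv2.putText(im,str(y),(0,(y-y0)*s+3),0,.3,(0,0,255),1)
    cv2.imwrite("pics/"+out,im)
crop("scene",40,170,160,310,4,"c1.png")
crop("scene",260,160,400,240,5,"c2.png")
crop("side",250,190,390,280,5,"c3.png")
crop("side",105,125,225,245,5,"c4.png")
```

```text
(no output)
```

View pics/c1.png

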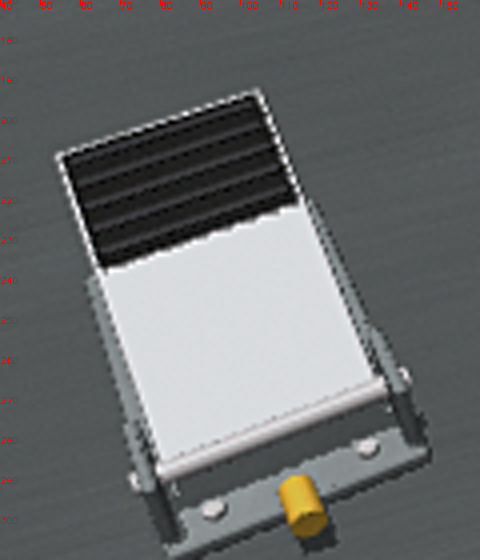

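View pics/c2.png

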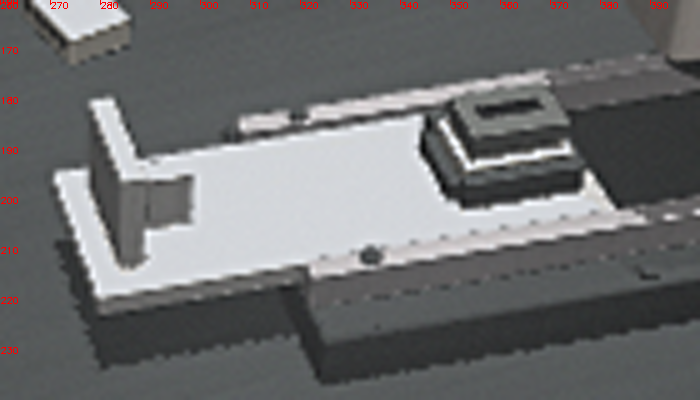

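View pics/c3.png

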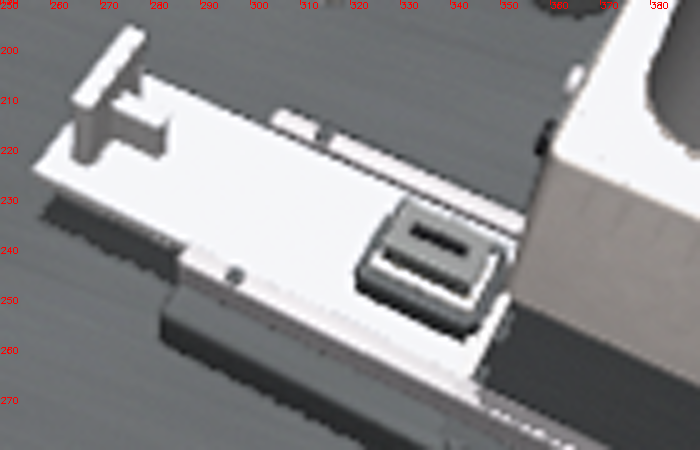

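View pics/c4.png

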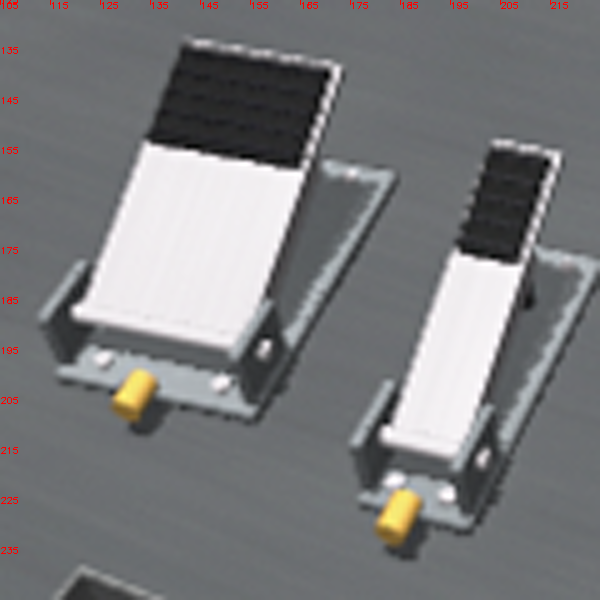

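```bash
cat > h.py <<'E'
import pickle,numpy as np
def ray(f,u,v,E=None):
    E=f["extrinsics"] if E is None else E
    d=np.array([(u-f["cx"])/f["fx"],-(v-f["cy"])/f["fy"],-1.]);return E[:3,3],E[:3,:3]@d
def onz(f,u,v,z):
    c,d=ray(f,u,v);return c+d*(z-c[2])/d[2]
def tri(rs):
    A=np.zeros((3,3));b=np.zeros(3)
    for c,d in rs:
        d=d/np.linalg.norm(d);P=np.eye(3)-np.outer(d,d);A+=P;b+=P@c
    p=np.linalg.solve(A,b);return p,[np.linalg.norm((np.eye(3)-np.outer(d,d)/(d@d))@(p-c)) for c,d in rs]
S,D=[pickle.load(open(n+"0.pkl","rb")) for n in("scene","side")]
E
python3 - <<'E'
from h import *
np.set_printoptions(precision=4,suppress=True)
def T(l):
    o=[]
    for a,b in l:
        p,r=tri([ray(S,*a),ray(D,*b)]);o.append(p);print(p,np.round(r,4))
    return np.array(o)
print("tread");t=T([((56,209.5),(142,133.6)),((104.2,193.2),(171.4,138.6)),((114.5,221.2),(165,158.4)),((66.2,237.5),(135,153.4))])
m=t.mean(0);x=t[2]+t[3]-t[0]-t[1];print("centre",m,"yaw",np.degrees(np.arctan2(x[1],x[0])),np.degrees(np.arctan2(*((t[1]-t[0]+t[2]-t[3])[[0,1]]*[-1,1]))))
print("narrow tread ctr",onz(D,(195+5*0+ (460-450)/5*0+8),165,.102))
print("plate top");p=T([((278,179.6),(276,195)),((282.4,179.4),(279.2,196.4)),((289,195.6),(268.4,211.6)),((283.6,196),(265,211))])
m=p.mean(0);y=p[0]+p[1]-p[2]-p[3];print(m,"yaw from width",np.degrees(np.arctan2(-y[0],y[1])))
for f,pts in((S,[(278,179.6),(282.4,179.4),(289,195.6),(283.6,196)]),(D,[(276,195),(279.2,196.4),(268.4,211.6),(265,211)])):
    q=np.array([onz(f,*a,.1) for a in pts]);print(q.mean(0)); y=q[0]+q[1]-q[2]-q[3];print(np.degrees(np.arctan2(-y[0],y[1])))
# shuttle outer edge & guide edge
a,b=onz(S,271,194.4,.046),onz(S,279.4,220,.046);print("outer edge",a,b,np.linalg.norm(a-b),np.degrees(np.arctan2(-(a-b)[0],(a-b)[1])))
a,b=onz(S,279.4,220,.046),onz(S,321,212.8,.046);print("near edge",np.degrees(np.arctan2((b-a)[1],(b-a)[0])))
a,b=onz(D,257,223.6,.046),onz(D,286,238.8,.046);print("near edge side",a,np.degrees(np.arctan2((b-a)[1],(b-a)[0])))
E
```

```text
tread
[ 0.4707 -0.4283  0.1083] [0.0009 0.0009]
[ 0.4569 -0.3256  0.1109] [0.0005 0.0005]
[ 0.5161 -0.3178  0.0777] [0.0021 0.0021]
[ 0.5339 -0.4175  0.0796] [0.0008 0.0008]
centre [ 0.4944 -0.3723  0.0941] yaw 8.621848127582563 8.883588418967607
narrow tread ctr [ 0.514  -0.1808  0.102 ]
plate top
[0.5334 0.0568 0.0952] [0.0005 0.0005]
[0.5351 0.0667 0.0948] [0.0011 0.0011]
[0.5934 0.0593 0.0934] [0.0003 0.0003]
[0.5909 0.0486 0.0912] [0.0018 0.0018]
[0.5632 0.0579 0.0936] yaw from width 82.33887797479117
[0.5702 0.0549 0.1   ]
81.23248654767882
[0.5681 0.0597 0.1   ]
84.27206375737931
outer edge [0.5236 0.0433 0.046 ] [0.613  0.0291 0.046 ] 0.09042656084554164 80.95657267165527
near edge 82.9412442805626
near edge side [0.6082 0.033  0.046 ] 80.45876185356504
```

Emit:
jog_arm(
  dp=[
    [0, -0.5, -0.6],
    [0, -0.8, -0.6],
    [0, -0.8, -0.4],
    [0, -0.8, -0.2],
    [0, -0.8, 0],
  ],
  dr=[
    [0, 0, 0],
    [0, 0, 0],
    [0, 0, 0],
    [0, 0, 0],
    [0, 0, 0],
  ],
  fingers=[0, 0, 0, 0, 0],
)

```text
clock: 0.78
ee_pos: [0.1694, 0.4011, 0.3298]
eef_rot: [-3.138, 0.0, 2.742]
contact_force: [0.0, 1.5, -0.2]
grip_width: -0.001
```

Run:
```python
from h import *
np.set_printoptions(precision=4,suppress=True)
for f,P in((S,[(56,209.5),(104.2,193.2),(114.5,221.2),(66.2,237.5)]),(D,[(142,133.6),(171.4,138.6),(165,158.4),(135,153.4)])):
    zs=[.118,.118,.090,.090]  # tread edges: 102+-35*sin(.4)
    q=np.array([onz(f,*p,z) for p,z in zip(P,zs)]);print(q,q.mean(0))
    x=q[2]+q[3]-q[0]-q[1];print(np.degrees(np.arctan2(x[1],x[0])))
```

```text
[[ 0.4845 -0.4253  0.118 ]
 [ 0.4669 -0.3247  0.118 ]
 [ 0.5333 -0.316   0.09  ]
 [ 0.5469 -0.4147  0.09  ]] [ 0.5079 -0.3701  0.104 ]
8.526994728134607
[[ 0.4787 -0.4195  0.118 ]
 [ 0.4631 -0.32    0.118 ]
 [ 0.5239 -0.3097  0.09  ]
 [ 0.5414 -0.4085  0.09  ]] [ 0.5018 -0.3644  0.104 ]
9.788900521134146
```

Emit:
jog_arm(
  dp=[
    [-0.85, -0.1, 0],
    [-0.85, -0.1, 0],
    [-0.85, -0.1, 0],
    [-0.85, -0.1, 0],
    [-0.7, -0.7, 0],
  ],
  dr=[
    [0, 0, 0],
    [0, 0, 0],
    [0, 0, 0],
    [0, 0, 0],
    [0, 0, 0],
  ],
  fingers=[0, 0, 0, 0, 0],
)

```text
clock: 1.4
ee_pos: [0.3394, 0.2672, 0.3306]
eef_rot: [-3.14, -0.0, 2.748]
contact_force: [1.4, -0.2, -0.2]
grip_width: 0.003
```

Emit:
jog_arm(
  dp=[
    [-0.7, -0.7, 0],
    [-0.7, -0.7, 0],
    [-0.7, -0.7, 0],
    [-0.7, -0.7, 0],
    [-0.7, -0.7, 0],
  ],
  dr=[
    [0, 0, 0],
    [0, 0, 0],
    [0, 0, 0],
    [0, 0, 0],
    [0, 0, 0],
  ],
  fingers=[0, 0, 0, 0, 0],
)

```text
clock: 2.02
ee_pos: [0.4358, 0.0306, 0.331]
eef_rot: [-3.141, 0.0, 2.749]
contact_force: [1.0, -0.1, 0.1]
grip_width: -0.001
```

Emit:
jog_arm(
  dp=[
    [-0.9, -0.05, 0],
    [-0.9, -0.05, 0],
    [-0.9, -0.05, 0],
    [0, 0, 0.8],
    [0, 0, 0.8],
  ],
  dr=[
    [0, 0, 0],
    [0, 0, 0],
    [0, 0, 0],
    [0, 0, -0.75],
    [0, 0, -0.75],
  ],
  fingers=[0, 0, 0, 0, 0],
)

```text
clock: 2.65
ee_pos: [0.5632, -0.0343, 0.2507]
eef_rot: [-3.141, 0.005, 3.013]
contact_force: [1.0, 0.5, -0.2]
grip_width: -0.005
```

Run:
```python
from plant import *
import cv2,pickle
o=get_obs();f=grab_frame("wrist");f["p"]=o["ee_pos"];f["r"]=o["eef_rot"];pickle.dump(f,open("w1.pkl","wb"))
print(o["ee_pos"],o["eef_rot"])
cv2.imwrite("pics/w1.png",f["img"][:,:,::-1])
f=grab_frame("scene");cv2.imwrite("pics/s1.png",f["img"][:,:,::-1])
```

```text
[ 0.56324307 -0.03432674  0.25070523] [-3.14118333  0.00470443  3.01323964]
```

View pics/w1.png

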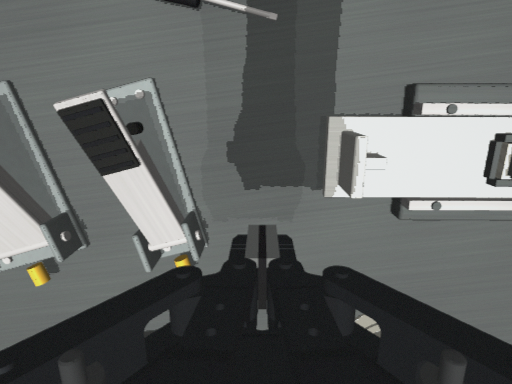

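View pics/s1.png

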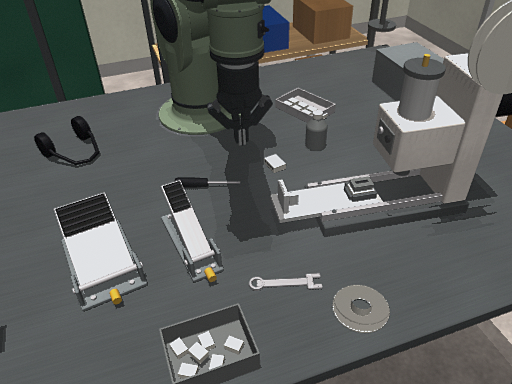

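The wrist view shows the shuttle running along tool y (horizontal), with the push plate's top face at about u 357–366, v 134–197.

```bash
cat >> h.py <<'E'
from scipy.spatial.transform import Rotation as R
def wE(f):
    E=np.eye(4);E[:3,:3]=R.from_euler("xyz",f["r"]).as_matrix();E[:3,3]=f["p"];return E@f["hand_eye"]
def wz(f,u,v,z):
    c,d=ray(f,u,v,wE(f));return c+d*(z-c[2])/d[2]
E
python3 - <<'E'
from h import *
import cv2
np.set_printoptions(precision=4,suppress=True)
f=pickle.load(open("w1.pkl","rb"))
cv2.imwrite("pics/w1c.png",cv2.resize(f["img"][100:230,310:420,::-1],None,fx=5,fy=4.6 and 4.6))
print("plate",wz(f,361,165,.1))
a,b=wz(f,345,116,.046),wz(f,500,117,.046);print("shuttle edge yaw",np.degrees(np.arctan2(*(b-a)[[1,0]])))
a,b=wz(f,340,197,.046),wz(f,500,198,.046);print(np.degrees(np.arctan2(*(b-a)[[1,0]])))
print("outer edge ctr",wz(f,325,157,.046), "narrow tread",wz(f,100,136,.102))
E
```

```text
plate [0.5642 0.0587 0.1   ]
shuttle edge yaw 82.28921644751058
82.29768603613833
outer edge ctr [0.563  0.0357 0.046 ] narrow tread [ 0.507  -0.1742  0.102 ]
```

View pics/w1c.png

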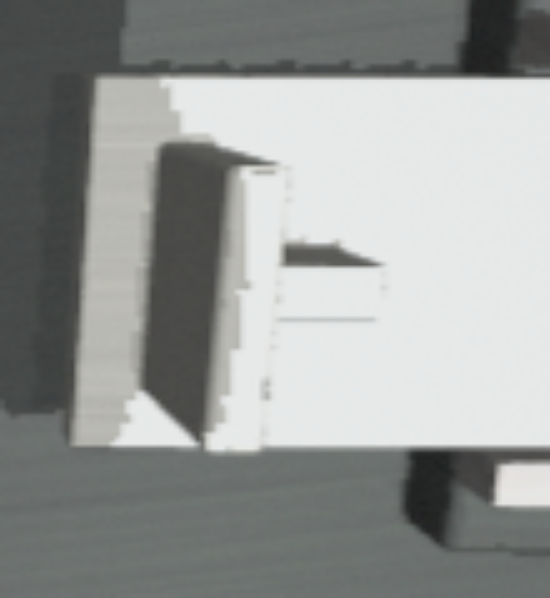

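Emit:
jog_arm(
  dp=[
    [0.1, 0, 0.9],
    [0.1, 0, 0.9],
    [0, 0, 0.9],
    [0, 0, 0.7],
    [0, 0, 0],
  ],
  dr=[
    [0, 0, 0],
    [0, 0, 0],
    [0, 0, 0],
    [0, 0, 0],
    [0, 0, 0],
  ],
  fingers=[0, 0, 0, 0, 0],
)

```text
clock: 3.38
ee_pos: [0.5557, -0.0323, 0.0819]
eef_rot: [3.141, 0.006, 2.994]
contact_force: [0.3, -0.7, -0.2]
grip_width: 0.004
```

Emit:
jog_arm(
  dp=[
    [0.04, 0.5, 0],
    [0.04, 0.5, 0],
    [0, 0.2, 0],
    [0, 0.2, 0],
    [0, 0.2, 0],
  ],
  dr=[
    [0, 0, 0],
    [0, 0, 0],
    [0, 0, 0],
    [0, 0, 0],
    [0, 0, 0],
  ],
  fingers=[0, 0, 0, 0, 0],
)

```text
clock: 4.0
ee_pos: [0.5682, 0.0478, 0.0912]
eef_rot: [3.139, 0.015, 2.984]
contact_force: [-1.9, -2.7, -2.3]
grip_width: -0.002
```

```bash
cat > snap.py <<'E'
import sys,cv2,pickle
from plant import *
o=get_obs();print(o["ee_pos"],o["eef_rot"],o["contact_force"],o["joint_pos"])
for n in sys.argv[2:]:
    o=get_obs();f=grab_frame(n);f["p"]=o["ee_pos"];f["r"]=o["eef_rot"]
    pickle.dump(f,open(f"{n}{sys.argv[1]}.pkl","wb"));cv2.imwrite(f"pics/{n}{sys.argv[1]}.png",f["img"][:,:,::-1])
E
python3 snap.py 2 scene wrist
```

```text
[0.56824505 0.0478286  0.09119821] [3.13949813 0.01469708 2.98411899] [-1.91944194 -2.6508398  -2.31049284] [-0.4029839   0.65565497  0.30340456  1.88550479 -0.30930922  0.63100599
  1.50342865]
```

View pics/scene2.png

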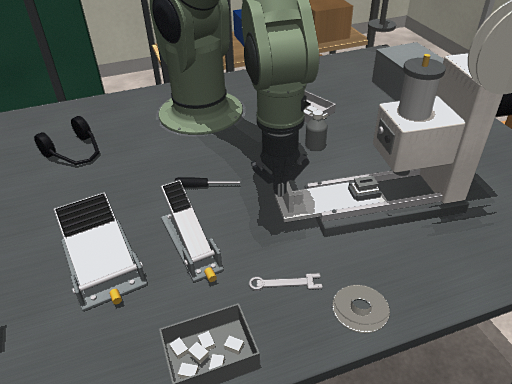

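View pics/wrist2.png

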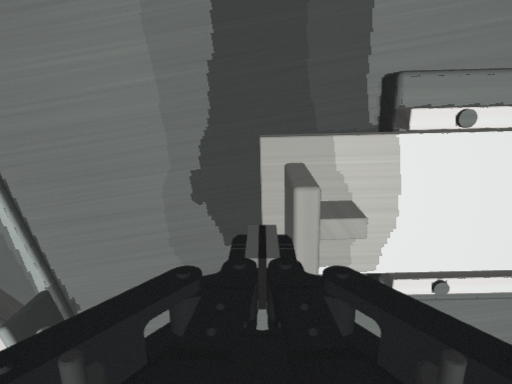

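Emit:
jog_arm(
  dp=[
    [0, 0.2, 0.3],
    [0, 0.3, 0.1],
    [0, 0.3, 0.1],
    [0, 0.3, 0.05],
    [0, 0.3, 0.05],
  ],
  dr=[
    [0, 0, -0.15],
    [0, 0, 0],
    [0, 0, 0],
    [0, 0, 0],
    [0, 0, 0],
  ],
  fingers=[0, 0, 0, 0, 0],
)

```text
clock: 4.72
ee_pos: [0.5808, 0.1233, 0.0681]
eef_rot: [3.132, 0.019, 3.011]
contact_force: [-21.5, -0.3, 57.2]
grip_width: -0.002
```

Emit:
jog_arm(
  dp=[
    [0, 0, -0.15],
  ],
  dr=[
    [0, 0, 0],
  ],
  fingers=[0],
)

```text
clock: 4.85
ee_pos: [0.5806, 0.1261, 0.0757]
eef_rot: [3.13, 0.018, 3.013]
contact_force: [-0.9, -0.2, -0.3]
grip_width: -0.003
```

```bash
python3 snap.py 3 scene wrist side
```

```text
[0.58055361 0.12606716 0.07569725] [3.13023432 0.01830823 3.01279322] [-0.85509393 -0.21822559 -0.34883758] [-0.5127108   0.70521385  0.29153997  1.83239439 -0.32729729  0.62917896
  1.41786096]
```

View pics/scene3.png

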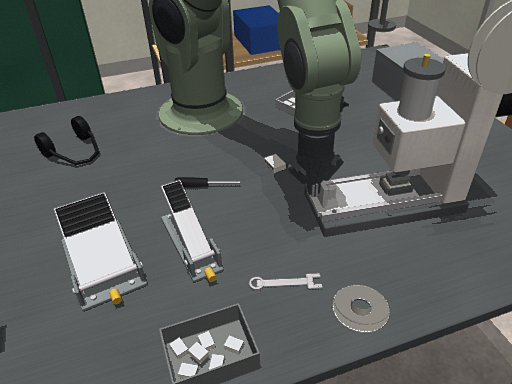

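View pics/wrist3.png

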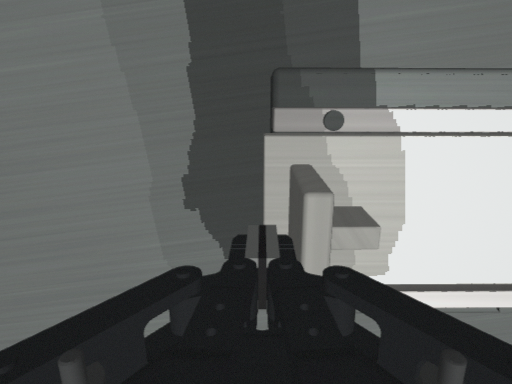

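View pics/side3.png

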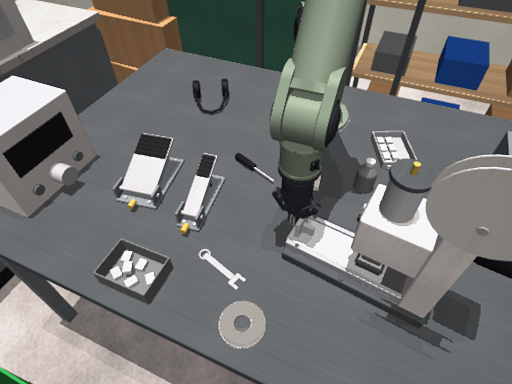

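Emit:
jog_arm(
  dp=[
    [0, 0.2, -0.1],
    [0, 0.2, 0],
    [0, 0.2, 0],
  ],
  dr=[
    [0, 0, 0],
    [0, 0, 0],
    [0, 0, 0],
  ],
  fingers=[0, 0, 0],
)

```text
clock: 5.38
ee_pos: [0.5812, 0.1321, 0.079]
eef_rot: [-3.125, 0.011, 2.995]
contact_force: [-20.9, -56.5, 39.1]
grip_width: 0.002
```

Emit:
jog_arm(
  dp=[
    [0, -0.3, 0],
    [0, -0.8, 0],
    [0, -0.8, -0.2],
    [0, 0, -0.8],
    [0, 0, -0.8],
  ],
  dr=[
    [0, 0, 0],
    [0, 0, 0],
    [0, 0, 0],
    [0, 0, 0],
    [0, 0, 0],
  ],
  fingers=[0, 0, 0, 0, 0],
)

```text
clock: 6.0
ee_pos: [0.5644, 0.0367, 0.169]
eef_rot: [-3.121, 0.004, 2.991]
contact_force: [-0.6, 0.2, -0.0]
grip_width: 0.003
```

```bash
python3 snap.py 4 scene wrist
```

```text
[0.56440942 0.03666346 0.16902387] [-3.12094745  0.00401045  2.99145641] [-0.58111212  0.20006828 -0.04221857] [-0.45022725  0.54591018  0.37887686  1.84054031 -0.24046497  0.80352502
  1.46726613]
```

View pics/scene4.png

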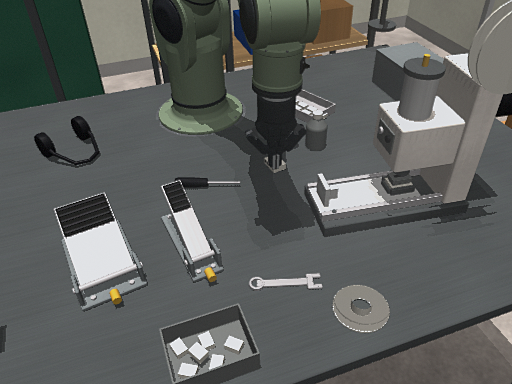

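View pics/wrist4.png

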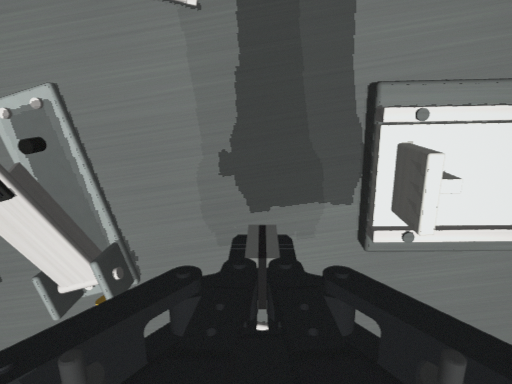

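Run:
```python
from h import *
import cv2
np.set_printoptions(precision=4,suppress=True)
f=pickle.load(open("wrist4.pkl","rb"))
cv2.imwrite("pics/w4c.png",cv2.resize(f["img"][60:270,350:480,::-1],None,fx=4,fy=2.8 and 2.8))
s=pickle.load(open("scene4.pkl","rb"))
cv2.imwrite("pics/s4c.png",cv2.resize(s["img"][90:240,300:460,::-1],None,fx=4,fy=4,interpolation=2))
```

```text
(no output)
```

View pics/w4c.png

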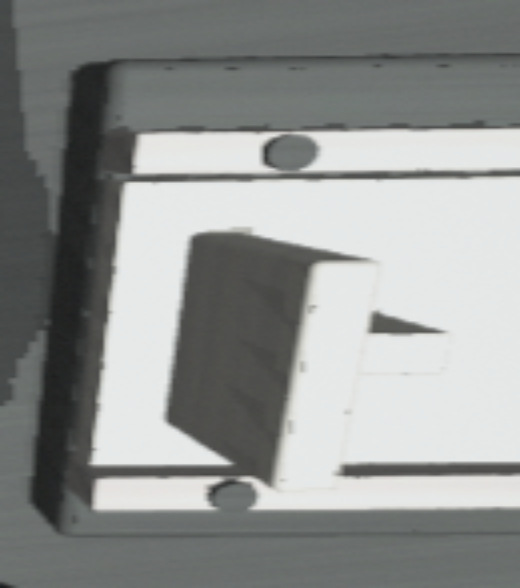

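View pics/s4c.png

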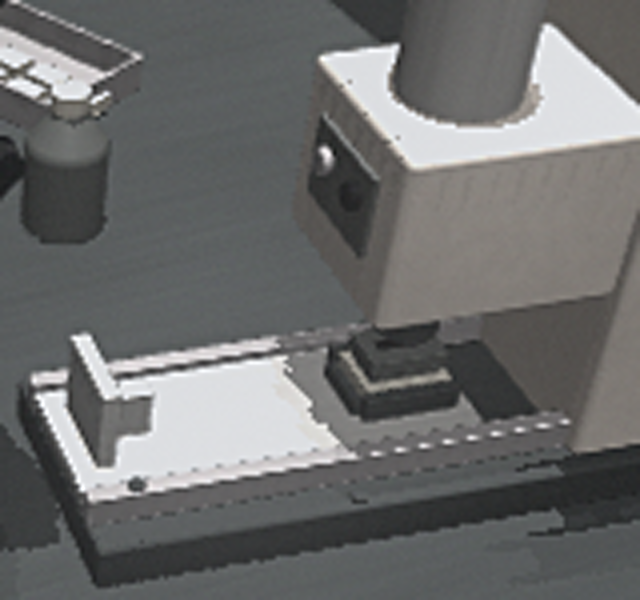

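Run:
```python
from h import *
np.set_printoptions(precision=4,suppress=True)
f=pickle.load(open("wrist4.pkl","rb"))
a=np.radians(82.3);d=np.array([np.cos(a),np.sin(a),0])
s=S
# top face corners scene4
q=np.array([onz(s,300+x/4,90+y/4,.1) for x,y in[(70,337),(88,333),(118,378),(98,382)]])
print("plate scene",q.mean(0),q.mean(0)@d)
h=onz(s,300+378/4,90+326/4,.14);h2=onz(s,300+297/4,90+225/4,.14);print("head",h,h@d,h2,h2@d)
q=np.array([wz(f,350+x/4,60+y/2.8,.1) for x,y in[(312,262),(380,262),(340,487),(275,487)]]);print("plate wrist",q.mean(0),q.mean(0)@d)
f1=pickle.load(open("w1.pkl","rb"));p=wz(f1,359,166,.1);print("plate wrist before",p,p@d)
# same features, shuttle outer edge centre
e=wz(f,350+108/4,60+320/2.8,.046);e1=wz(f1,327,157,.046);print(e@d,e1@d)
```

```text
plate scene [0.5763 0.1515 0.1   ] 0.22738563211288407
head [0.6521 0.283  0.14  ] 0.367866472594763 [0.5517 0.2925 0.14  ] 0.3637961116357182
plate wrist [0.5788 0.1518 0.1   ] 0.22796556031122509
plate wrist before [0.5649 0.0568 0.1   ] 0.1319447494741248
0.2084756348481606 0.11301562488721421
```

Emit:
jog_arm(
  dp=[
    [0, -0.9, -0.6],
    [0, -1, -0.4],
    [0, -1, 0],
    [0, -1, 0],
    [0, -1, 0],
  ],
  dr=[
    [0, 0, 0],
    [0, 0, 0],
    [0, 0, 0],
    [0, 0, 0],
    [0, 0, 0],
  ],
  fingers=[0, 0, 0, 0, 0],
)

```text
clock: 6.72
ee_pos: [0.5309, -0.2042, 0.2251]
eef_rot: [-3.125, 0.009, 3.001]
contact_force: [0.6, -0.5, -0.3]
grip_width: -0.002
```

Emit:
jog_arm(
  dp=[
    [0, -1, 0],
    [0, -1, 0],
    [0, -1, 0],
    [0, 0, 0],
  ],
  dr=[
    [0, 0, 0],
    [0, 0, 0],
    [0, 0, 0],
    [0, 0, 0],
  ],
  fingers=[0, 0, 0, 0],
)

```text
clock: 7.22
ee_pos: [0.5084, -0.3593, 0.2246]
eef_rot: [-3.125, 0.006, 2.998]
contact_force: [0.6, 0.2, -0.0]
grip_width: -0.001
```

```bash
python3 snap.py 5 wrist scene
```

```text
[ 0.50839201 -0.35933137  0.22459444] [-3.12502875  0.00622019  2.998063  ] [ 0.62581817  0.19926878 -0.03681421] [ 0.23083884  0.56246402  0.4241724   1.65073616 -0.25407988  0.97154996
  2.16559862]
```

View pics/wrist5.png

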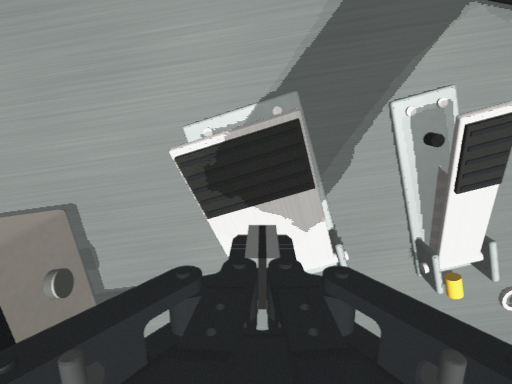

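View pics/scene5.png

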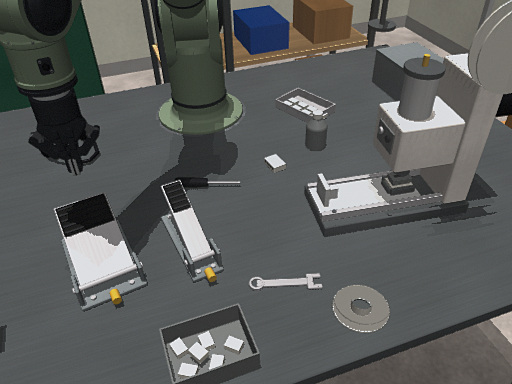

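Run:
```python
from h import *
np.set_printoptions(precision=4,suppress=True)
f=pickle.load(open("wrist5.pkl","rb"))
q=np.array([wz(f,u,v,z) for u,v,z in[(176,154,.116),(299,120,.116),(315,189,.088),(206,219,.088)]]);c=q.mean(0);print(q,c)
M=R.from_euler("xyz",f["r"]).as_matrix();print(M.T@(np.r_[c[:2],.102]-f["p"]))
n=wz(f,484,154,.102);print(n,np.linalg.norm(n-c))
```

```text
[[ 0.4711 -0.424   0.116 ]
 [ 0.4588 -0.3252  0.116 ]
 [ 0.5232 -0.3152  0.088 ]
 [ 0.5381 -0.4183  0.088 ]] [ 0.4978 -0.3707  0.102 ]
[ 0.0096 -0.0107  0.1227]
[ 0.5084 -0.177   0.102 ] 0.19397540181590694
```

Emit:
jog_arm(
  dp=[
    [0.18, -0.2, 0.7],
    [0, 0, 0.7],
    [0, 0, 0.3],
    [0, 0, 0.3],
    [0.03, 0, 0.2],
  ],
  dr=[
    [0, 0, 0],
    [0, 0, 0],
    [0, 0, 0],
    [0, 0, 0],
    [0, 0, 0],
  ],
  fingers=[0, 0, 0, 0, 0],
)

```text
clock: 7.95
ee_pos: [0.5028, -0.3601, 0.1118]
eef_rot: [-3.129, 0.009, 3.01]
contact_force: [-0.5, 0.0, 0.2]
grip_width: 0.001
```

Emit:
jog_arm(
  dp=[
    [0.1, -0.15, 0.15],
    [0.05, 0, 0.2],
    [0, 0, 0.2],
    [0, 0, 0.2],
  ],
  dr=[
    [0, 0, 0],
    [0, 0, 0],
    [0, 0, 0],
    [0, 0, 0],
  ],
  fingers=[0, 0, 0, 0],
)

```text
clock: 8.45
ee_pos: [0.4954, -0.3688, 0.0763]
eef_rot: [-3.127, 0.014, 3.01]
contact_force: [-8.7, 3.1, 18.2]
grip_width: 0.001
```

Emit:
jog_arm(
  dp=[
    [0, 0, 0.15],
    [0, 0, 0.15],
  ],
  dr=[
    [0, 0, 0],
    [0, 0, 0],
  ],
  fingers=[0, 0],
)

```text
clock: 8.7
ee_pos: [0.4942, -0.3698, 0.0628]
eef_rot: [-3.128, 0.013, 3.009]
contact_force: [-11.9, 10.1, 44.7]
grip_width: 0.002
```

Emit:
jog_arm(
  dp=[
    [0, 0, 0.1],
    [0, 0, 0.1],
    [0, 0, 0.1],
    [0, 0, 0.1],
  ],
  dr=[
    [0, 0, 0],
    [0, 0, 0],
    [0, 0, 0],
    [0, 0, 0],
  ],
  fingers=[0, 0, 0, 0],
)

```text
clock: 9.2
ee_pos: [0.494, -0.3701, 0.0613]
eef_rot: [-3.135, 0.02, 3.007]
contact_force: [-26.3, 26.8, 94.6]
grip_width: -0.003
```

```bash
python3 snap.py 6 side scene
python3 - <<'E'
import cv2
a=cv2.imread("pics/side6.png")[110:300,90:450];cv2.imwrite("pics/side6c.png",cv2.resize(a,None,fx=2.2,fy=2.2,interpolation=2))
a=cv2.imread("pics/scene6.png")
import numpy as np
cv2.imwrite("pics/s6c.png",np.hstack([cv2.resize(a[160:310,40:180],None,fx=3,fy=3),cv2.resize(a[130:280,320:440],None,fx=3,fy=3)]))
E
```

```text
[ 0.49402714 -0.37014712  0.06133186] [-3.13505352  0.01994896  3.00672485] [-26.30556183  26.81618593  94.56922876] [ 0.34256723  0.75835438  0.30717006  1.77306845 -0.35792257  0.64386422
  2.29098132]
```

View pics/side6c.png

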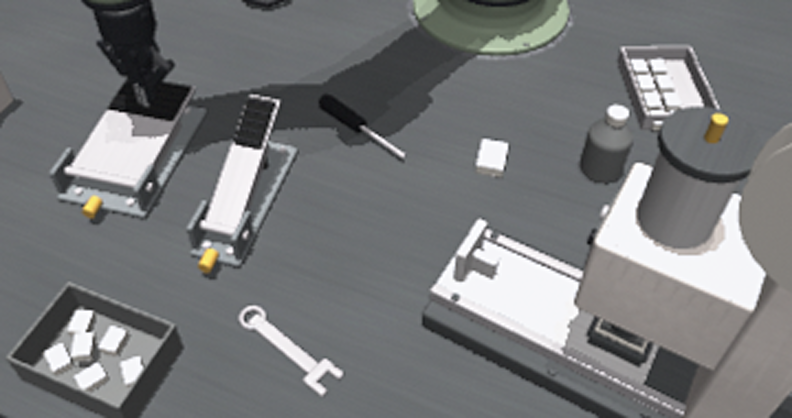

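View pics/s6c.png

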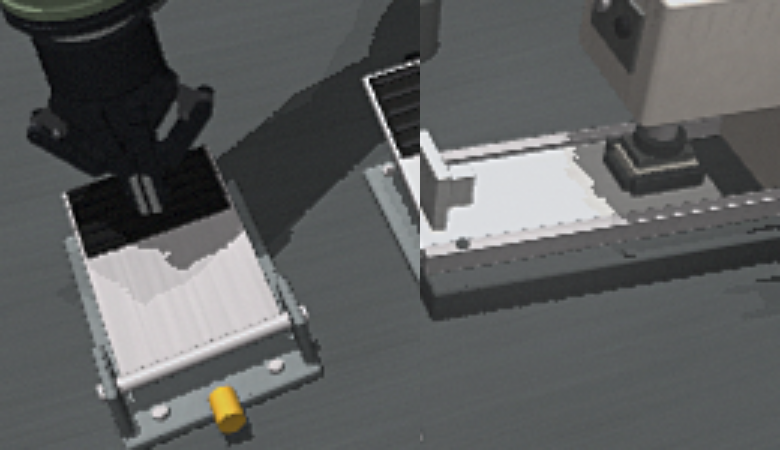

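The pedal is flat on its stop, and the ram is down on the cover. At 95 N it is definitely against the stop, so I'm releasing now.

Emit:
jog_arm(
  dp=[
    [0, 0, -0.1],
    [0, 0, -0.3],
    [0, 0, -0.6],
    [0, 0, -0.8],
    [0, 0, -0.8],
  ],
  dr=[
    [0, 0, 0],
    [0, 0, 0],
    [0, 0, 0],
    [0, 0, 0],
    [0, 0, 0],
  ],
  fingers=[0, 0, 0, 0, 0],
)

```text
clock: 9.93
ee_pos: [0.4937, -0.3692, 0.1988]
eef_rot: [-3.135, 0.029, 3.008]
contact_force: [0.3, -0.7, 0.7]
grip_width: -0.001
```

Emit:
jog_arm(
  dp=[
    [0, 0, -0.8],
    [0, 0, 0],
    [0, 0, 0],
    [0, 0, 0],
  ],
  dr=[
    [0, 0, 0],
    [0, 0, 0],
    [0, 0, 0],
    [0, 0, 0],
  ],
  fingers=[0, 0, 0, 0],
)

```text
clock: 10.42
ee_pos: [0.4928, -0.3703, 0.2432]
eef_rot: [-3.133, 0.034, 3.007]
contact_force: [-0.1, 0.3, -0.5]
grip_width: 0.003
```

```bash
python3 snap.py 7 side scene
python3 - <<'E'
import cv2
import numpy as np
C=lambda a,y,x,h,w,s:cv2.resize(a[y:y+h,x:x+w],None,fx=s,fy=s,interpolation=2)
b=cv2.imread("pics/scene4.png");a=cv2.imread("pics/scene7.png")
cv2.imwrite("pics/cmp.png",np.vstack([np.hstack([C(a,160,40,150,140,2),C(a,160,310,75,130,4)[:300]]),np.hstack([C(b,160,40,150,140,2),C(b,160,310,75,130,4)[:300]])]))
a=cv2.imread("pics/side7.png");c=cv2.imread("pics/side3.png")
cv2.imwrite("pics/cmp2.png",np.hstack([C(a,190,270,100,130,3),C(c,190,270,100,130,3)]))
E
```

```text
[ 0.49276135 -0.37029808  0.2432313 ] [-3.13293383  0.03426159  3.00741401] [-0.0554358   0.33298466 -0.45280172] [ 0.26680058  0.51925659  0.41830898  1.66665905 -0.25681737  0.97421199
  2.21088793]
```

View pics/cmp.png

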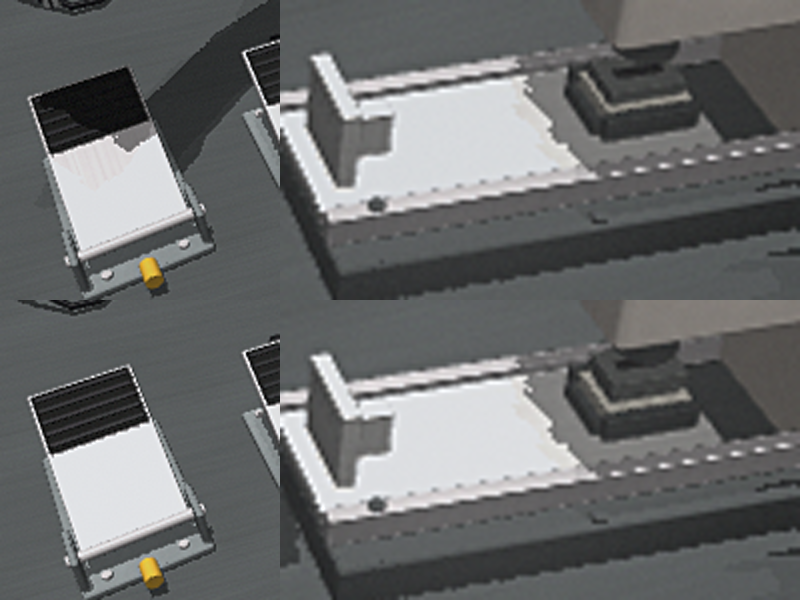

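View pics/cmp2.png

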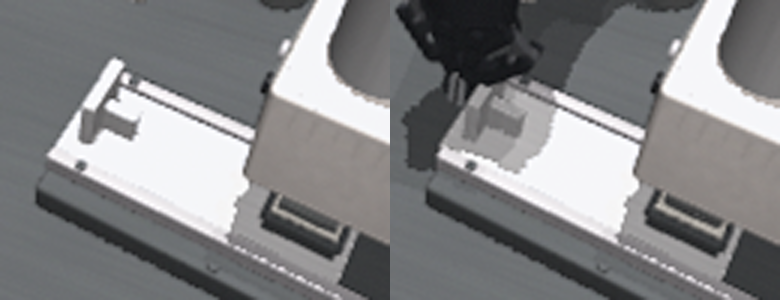

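View pics/side7.png

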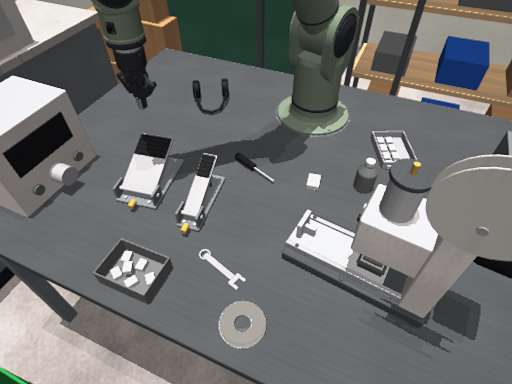

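```bash
python3 -c "
from plant import *
print(job_done())"
```

```text
the job is handed in; nothing more can be done
None
```

I pushed the shuttle in until it met hard resistance, then pressed the broad pedal to its stop, held it about half a second and let it back up. I then lifted clear and handed the job in at about 10.5 s; no verdict was reported.

**Last checks:**
- **Cover:** the before-and-after pictures show it seated in the housing, where it had stood proud before.
- **Pedals:** the broad pedal is back up. The narrow pedal looks unmoved.
- **Loose items:** the screwdriver, spanner, bottle and spare housing look unmoved.
- **Gripper:** it was touching nothing, with under 1 N at the wrist.

**Less certain:**
- **Shuttle:** the pictures put its travel at about 95 mm from an unknown start, and the push plate 138 mm from the head where 135 mm is nominal. That is within my roughly 3 mm error. My main evidence that it is fully in is the 56 N it took against the stop.
- **Forces:** they ran higher than I wanted. The largest vertical reading was 57 N while pushing the shuttle, apparently because the fingers pressed down on something there. Holding the pedal on its stop read about 102 N in total, under the 120 N limit.

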